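# Feeler check of the plaque stand

## Task

Take the brass feeler gauge by its wooden handle out of its rest and test the three plaque gaps in the beech stand one after another, from right to left as the robot sees them: slide the blade gently down into each until it is stopped, either fully home at the bottom or jammed part way on a thick plaque foot hidden below the mouth. Then leave the gauge standing fully home in the one gap that it fits, and let go of it. Use a light touch, never force the blade, and leave the loose things on the bench where they are.

Things in the scene. Friction and masses are not known exactly. Their poses are not given: they have to be found in the camera images.
- gauge: sprung feeler gauge, upright in its rest at the start. Brass blade 30 mm wide (its x), 5 mm thick (its y), 66 mm long; above it a wooden handle 36 (x) by 24 (y) by 48 mm tall, 66 to 114 mm above the origin. Origin: middle of the tip of the extended blade; z up to the handle. About 0.12 kg. Grip it across the 24 mm. Turned half round about z, it fits just as well.
- blade_tip (a point): middle of the blade's lower end, which is rounded across its thickness. The blade is sprung: pressed with over 2 N it slides up into the handle, 1 mm more for each further newton, by at most 6 mm (8 N); past that it is rigid and the force shoots up. Extended, the tip lies at the gauge's origin.
- rest: fixed wooden block 70 x 56 x 40 mm that holds the gauge; its pocket, 36 x 9 mm, is 30 mm deep, long side along its x. Origin: centre of its underside.
- stand: fixed beech stand, 100 (x) by 139 (y) by 44 mm high; origin: centre of its underside. Three loose carved plaques, 72 x 10 x 60 mm, stand in slots along its x, 30 mm proud of its top; at the -y side of each is a gap to test. Beech and plaques dent: the forces on the stand, those through the plaques too, must stay under 20 N together (1.5 N is the plaques' weight).
- gap_a (a point): middle of the mouth of the gap nearest the stand's +y end (left-hand as the robot sees it, tested last), level with its top. Each gap is 7.5 mm wide (this point's y), 38 mm long (its x), 30 mm deep (along -z), 42 mm from the next. The +y side is the plaque's face; plaques are loose by 0.75 mm either way, so the true middle can lie a little off this point.
- gap_b (a point): the same point of the middle gap. In one gap, not told which and different each time, the blade reaches the floor, 30 mm below the mouth (14 mm above the bench); in the other two a thick plaque foot leaves under 3 mm of width from 12 mm below the mouth, and the blade stops there against rigid wood.
- gap_c (a point): the same point of the gap nearest the stand's -y end (right-hand as the robot sees it, tested first). With the blade home in a gap, the underside of the gauge's handle is 6 mm above the plaques' tops.
- cedar_box: bystander: fixed cedar presentation box with a brass knob on its lid, 126 x 176 mm, 102 mm high over the knob; origin: centre of its underside.
- counter_tray: bystander: loose dark lacquered tray with two rows of six hollows, 116 x 330 x 22 mm; origin: centre of its underside.
- magnifier: bystander: loose brass magnifying glass lying flat, 82 mm across the ring, 171 mm long, 16 mm high; origin: where the handle meets the ring, at bench height; the handle points along its -x.
- sanding_block: bystander: loose cork sanding block 45 x 85 x 30 mm; origin: centre of its underside.
- wax_jar: bystander: loose closed wax jar, 64 mm across, about 55 mm high; origin: centre of its underside.
- mallet: bystander: loose small wooden hammer lying on the bench, handle along its -x; origin: at bench height, within its length.
- blanks: bystander: fixed stack of three uncarved plaque blanks, 72 x 60 mm, 30 mm high; origin: centre of its underside.

How it is judged:
By the outcome, as a careful person would: the job done as asked, in the order asked, and still so for the second after the job is handed in, with the robot touching nothing.
It also fails if it takes over 67 s, if anything falls off the work surface, if the arm or the gripper's body presses on something with over 40 N, if the wrist force passes 120 N, or if a joint passes its speed limit or range.

## Robot

A 6-joint arm with a two-finger parallel gripper is mounted at the origin on the work surface. World frame = base frame: x ahead of the robot, y to its left, z up, the work surface at z = 0. Lengths are in m, angles in rad, forces in N, time in s.
With the tool pointing down it reaches from about 0.35 to 0.975 m from the base axis. Payload 7.1 kg.
Tool frame: the origin (TCP) lies on the centre line of the jaws, within the pads' length; the fingertips stand 19 mm ahead of it and the grasp point (between the pads) is the TCP; z points along the fingers, y is the direction in which the jaws open and shut (so a half turn about z gives the same grasp; the last joint's range is limited). The gripper opens to 88 mm and grips with 3 to 60 N. Pads are 20 mm wide; open, the fingers measure 115 mm over their backs; the gripper's body (75 mm by 178 mm) begins 61 mm behind the grasp point.
Start: joints at [-1.342, 0.423, 1.63, -0, 1.089, -0.019], TCP at [0.153, -0.606, 0.242] pointing down, gripper open.
Joint ranges: [-3, 3], [-0.9, 2.11], [0.09, 2.58], [-1.31, 4.45], [0.11, 2.69], [-2.54, 2.54]. Speed limits (rad/s): [2.39, 2.39, 3.01, 3.14, 3.14, 3.14].

## Interface

Orientations are given as a rotation vector (axis times angle).
In Python, from rig import ctrl gives the robot as it stands. Calls block until the motion is done:
- ctrl.move_pose(position, orientation): joint-space move of the TCP to a pose.
- ctrl.move_linear(position, rate=0.15, rot=None): straight line of the TCP; rot=None keeps the orientation; rate is the mean speed in m/s.
- ctrl.movej(angles): joint-space move.
- ctrl.grip(opening, squeeze=None): finger opening in m; squeeze is the grip in N (None keeps the last); returns when the fingers have stopped.
- ctrl.pause(seconds).
- ctrl.ik(position, orientation): joint angles nearest the present ones, or None.
- ctrl.observe(): the state.
- ctrl.read_camera(name): name is "scene" or "top"; returns a dict with "pixels" (420x560x3 uint8, red, green, blue), "fx", "fy", "cx", "cy" (pixels), "xyz" and "rotation" of the camera in the world. Camera axes: x right, y down, z forward; pixel columns grow to the right and rows downward; lengths in m; the calibration is good to about 2 mm. A picture is of the moment at which its call begins. There is no depth.
A pose or a line that the arm cannot do raises ctrl.IKError and nothing moves.
- ctrl.close_job(): hands the job in, once; it reports no verdict.
Trained networks look in a picture, given as the dict that the camera call returned (one of the last four; its "shot" number tells which), for a name from the list of things; names that differ only in an ending like _2 or _b are one class to them, and where a whole thing is asked for, a point or a joint stands for the part that bears it (a point fixed in the world has none). Each returns a list of dicts, best first, with "score" (0 to 1); they miss things now and then, are a little off and sometimes report something else, mostly with a low value. They report only what shows in the picture. A call takes as long as a camera call.
- ctrl.masks_of(picture, target): "pixels" (420x560 bool, what is visible of it) and "extent" ([centre column, centre row, width, height] in pixels, round what is visible of it).
The state is a dict: "time_s": time; "joints": joint angles; "qd": joint speeds; "effort": joint torques, N m; "tcp_pos": TCP position; "tool_rot": TCP orientation; "contact_force": force on the tool from outside, world axes, zero at the start; "wrist_torque": the same for the moment, N m; "gripper_width": finger opening in m.
Only numpy, scipy, OpenCV 4.12 (cv2) and the standard library are available. Lean on these libraries where they do the work, as an engineer would, in place of code of your own. Each camera call takes 0.05 s, during which the arm holds its last target. There are 200 camera calls.

## Working session

There is one attempt and no reset: what is moved stays moved. The work goes in short steps, each a Python script; the robot and the scene stay as the last script left them, time stands still between calls to the robot, and variables do not carry over. Pictures are saved under pics/ and viewed, about 8 in all and at most 12, crops included, and the job is handed in when it is done.

```bash
ls; mkdir -p pics; python3 - <<'E'
from rig import ctrl
import cv2,numpy as np,pickle
for n in("scene","top"):
    p=ctrl.read_camera(n); cv2.imwrite(f"pics/{n}0.png",p["pixels"][:,:,::-1])
    print(n,p["fx"],p["fy"],p["cx"],p["cy"],p["xyz"],np.round(p["rotation"],4).tolist())
    for t in("gauge","rest","stand","gap_a","cedar_box"):
        print(t,[(round(float(d["score"]),2),np.round(d["extent"],1).tolist()) for d in ctrl.masks_of(p,t)[:4]])
print(ctrl.observe())
E
```

```text
pics
scene 458.19164813604914 458.19164813604914 273.3534222258693 200.70411736037616 [ 1.07255279 -0.7512201   0.8207348 ] [-2.2148, -0.6084, 0.3042]
gauge [(0.67, [201.3, 234.2, 18.7, 34.6])]
rest [(0.74, [205.2, 257.4, 36.9, 38.7])]
stand [(0.63, [273.5, 207.0, 60.7, 53.2]), (0.25, [87.6, 291.5, 124.9, 46.7])]
gap_a [(0.74, [274.2, 208.4, 67.9, 50.4])]
cedar_box [(0.96, [341.0, 128.3, 54.2, 54.0])]
top 379.42254542952065 379.42254542952065 280.2359953301703 206.75565195600643 [ 0.43376605 -0.01126122  1.0676187 ] [-2.1181, 2.1488, -0.1696]
gauge [(0.75, [357.8, 228.9, 13.6, 14.9])]
rest [(0.88, [350.0, 230.9, 29.4, 35.3]), (0.29, [269.7, 213.4, 58.6, 43.4])]
stand [(0.58, [271.6, 212.7, 52.7, 50.5])]
gap_a [(0.79, [271.1, 213.9, 56.9, 49.5])]
cedar_box [(0.96, [115.3, 210.6, 81.1, 60.1])]
{'time_s': 0.6, 'joints': array([-1.34198768e+00,  4.23088186e-01,  1.62991958e+00,  1.49729735e-05,
        1.08858983e+00, -1.89958301e-02]), 'qd': array([ 0.00053364,  0.00158553,  0.00040808, -0.00186908,  0.00111766,
       -0.00072215]), 'effort': array([ 9.06629375e-04, -5.44300461e+01, -2.73934311e+01,  6.44546142e-02,
        1.69884833e-02, -6.22578554e-06]), 'tcp_pos': array([ 0.15332339, -0.60587738,  0.24167474]), 'tool_rot': array([-3.11750408e+00, -3.88243571e-01, -1.99099038e-05]), 'contact_force': array([0.10288653, 0.24617407, 0.43813127]), 'wrist_torque': array([0.00642935, 0.04202186, 0.02117243]), 'gripper_width': 0.08789690965217191}
```

```bash
python3 - <<'E'
import cv2,numpy as np
t=cv2.imread("pics/top0.png");s=cv2.imread("pics/scene0.png")
a=cv2.resize(t[175:255,230:380],None,fx=5,fy=5,interpolation=cv2.INTER_CUBIC)
cv2.imwrite("pics/top0c.png",a)
b=cv2.resize(s[170:290,170:330],None,fx=5,fy=5,interpolation=cv2.INTER_CUBIC)
cv2.imwrite("pics/scene0c.png",b)
cv2.imwrite("pics/both.png",np.vstack([cv2.resize(t,(400,300)),cv2.resize(s,(400,300))]))
E
```

```text
(no output)
```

View pics/top0c.png

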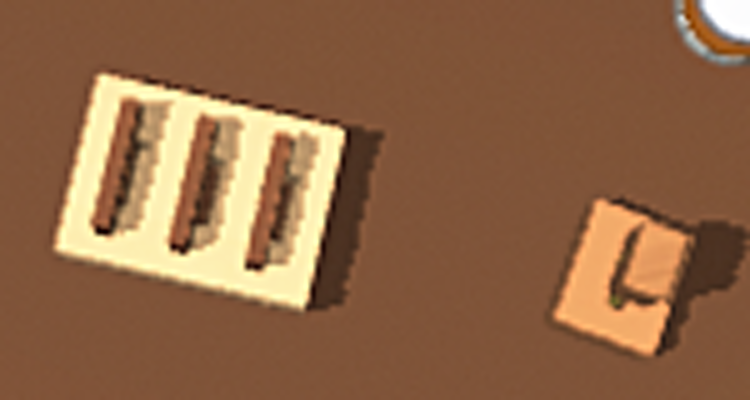

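View pics/scene0c.png

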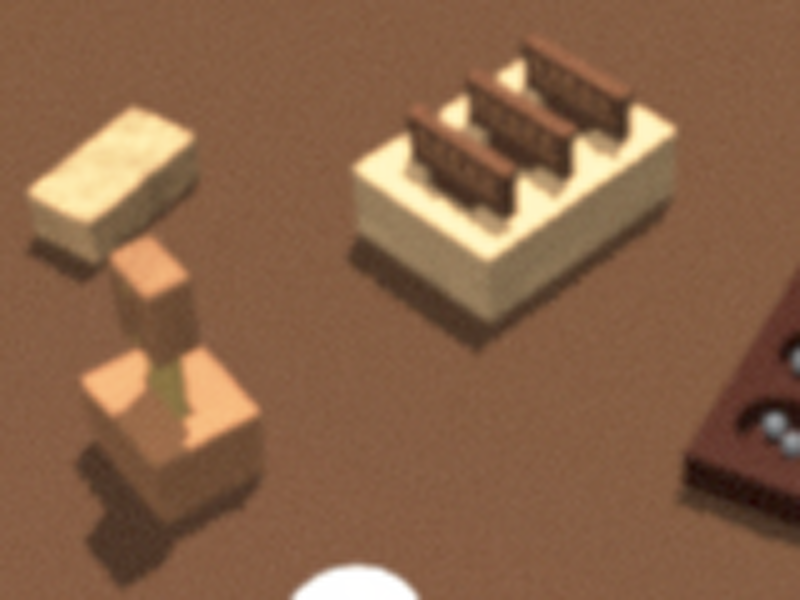

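View pics/both.png

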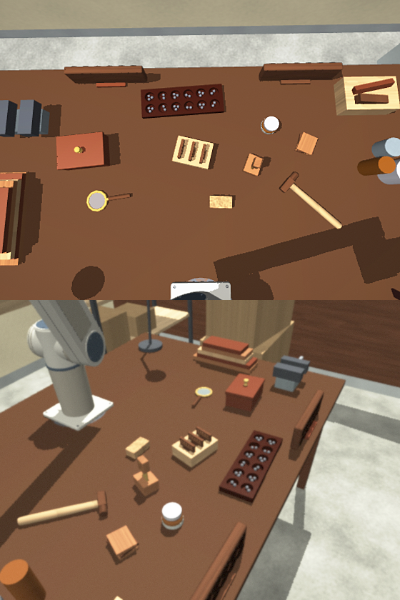

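```bash
cat > h.py <<'E'
import numpy as np,cv2
from scipy.spatial.transform import Rotation as R
from scipy.optimize import least_squares
CAM={"scene":(458.19,273.353,200.704,[1.07255279,-.7512201,.8207348],[-2.2148,-.6084,.3042]),
"top":(379.4225,280.236,206.7557,[.43376605,-.01126122,1.0676187],[-2.1181,2.1488,-.1696])}
def proj(n,P):
    f,cx,cy,t,r=CAM[n]; q=R.from_rotvec(r).inv().apply(np.atleast_2d(P)-t)
    return q[:,:2]/q[:,2:]*f+[cx,cy]
def world(p,L):
    c,s=np.cos(p[2]),np.sin(p[2]); L=np.atleast_2d(L).astype(float)
    return np.c_[p[0]+c*L[:,0]-s*L[:,1],p[1]+s*L[:,0]+c*L[:,1],L[:,2]]
def fit(obs,p0):
    def res(p): return np.concatenate([(proj(n,world(p,[l]))[0]-uv) for n,l,uv in obs])
    s=least_squares(res,p0,loss="soft_l1",x_scale=[.01,.01,.1]); return s.x,np.round(res(s.x).reshape(-1,2),2).tolist()
E
python3 - <<'E'
from h import *
T=lambda u,v:((u+.5)/5-.5+230,(v+.5)/5-.5+175)
S=lambda u,v:((u+.5)/5-.5+170,(v+.5)/5-.5+170)
def box(a,b,h,t,s): 
    k=[(1,1),(1,-1),(-1,-1),(-1,1)]
    o=[("top",(k[i][0]*a,k[i][1]*b,h),T(*t[i])) for i in range(4)]
    o+=[("scene",(x*a,y*b,z),S(*uv)) for x,y,z,uv in s]
    return o
st=box(.05,.0695,.044,[(97,72),(345,127),(306,310),(54,253)],
 [(-1,-1,.044,(352,168)),(1,-1,.044,(490,258)),(1,1,.044,(677,128)),(-1,-1,0,(355,240)),(1,-1,0,(488,320)),(1,1,0,(668,200))])
rs=box(.035,.028,.04,[(600,198),(694,235),(656,355),(553,318)],
 [(-1,-1,.04,(80,380)),(1,-1,.04,(158,468)),(1,1,.04,(262,408)),(1,-1,0,(165,525)),(1,1,0,(262,470))])
# gauge handle top
g=box(.018,.012,.124,[(643,224),(692,238),(668,302),(620,290)],
 [(-1,-1,.124,(110,258)),(1,-1,.124,(150,298)),(1,1,.124,(188,272)),(-1,1,.124,(150,237))])
for n,o,p in(("stand",st,[.43,0,-.2]),("rest",rs,[.38,-.2,-.3]),("gauge",g,[.38,-.2,-.3])):
    for sel in(("top",),("scene",),("top","scene")):
        oo=[q for q in o if q[0] in sel]; x,r=fit(oo,p); print(n,sel,np.round(x,4)); 
    print(r)
E
```

```text
stand ('top',) [ 0.5875  0.0221 -0.2337]
stand ('scene',) [ 0.5854  0.0216 -0.2315]
stand ('top', 'scene') [ 0.5863  0.0217 -0.2358]
[[0.3, 1.0], [-0.0, 0.87], [-0.08, -0.15], [0.32, 0.01], [0.15, 0.36], [-0.34, 0.57], [-0.31, 0.43], [0.63, -1.53], [0.52, 0.82], [1.06, -1.47]]
rest ('top',) [ 0.5373 -0.2084 -0.3805]
rest ('scene',) [ 0.5351 -0.2075 -0.3648]
rest ('top', 'scene') [ 0.5363 -0.2079 -0.3753]
[[-0.56, 0.45], [0.11, 0.23], [-0.57, 0.37], [0.39, 0.43], [0.2, 0.22], [-0.31, 0.17], [-0.23, 0.93], [0.36, 0.31], [1.3, 0.07]]
gauge ('top',) [ 0.5349 -0.2075 -0.3561]
gauge ('scene',) [ 0.5367 -0.2073 -0.3227]
gauge ('top', 'scene') [ 0.5357 -0.2073 -0.3417]
[[-0.05, -0.7], [-0.65, -0.44], [-0.0, 0.37], [0.35, -0.32], [-1.3, -0.44], [-0.68, 0.12], [0.94, 0.43], [-0.17, -0.93]]
```

```bash
cat >> h.py <<'E'
def ori(psi): return (R.from_euler("z",psi)*R.from_euler("x",np.pi)).as_rotvec()
E
python3 - <<'E'
from h import *
from rig import ctrl
psi=-.362
o=ori(psi); g=np.array([.5358,-.2075])
for z in(.26,.103): print(ctrl.ik([*g,z],o))
ctrl.grip(.06,25)
ctrl.move_pose([*g,.20],o)
ctrl.move_linear([*g,.103],rate=.1)
f0=ctrl.observe()["contact_force"]
ctrl.grip(.0,25)
s=ctrl.observe(); print(s["time_s"],s["gripper_width"],f0,s["contact_force"],s["tcp_pos"],s["joints"])
ctrl.move_linear([*g,.19],rate=.08)
for i in range(4):
    ctrl.pause(.1); print(ctrl.observe()["contact_force"])
s=ctrl.observe(); print(s["time_s"],s["tcp_pos"],s["gripper_width"])
p=ctrl.read_camera("scene"); cv2.imwrite("pics/s1.png",cv2.resize(p["pixels"][130:290,150:350,::-1],None,fx=4,fy=4,interpolation=cv2.INTER_CUBIC))
E
```

```text
[-3.90197887e-01  3.28537458e-01  1.72754400e+00 -4.44089210e-16
  1.08551120e+00  1.54259844e+00]
[-3.90197887e-01  5.42851936e-01  1.82463369e+00 -4.44089210e-16
  7.74107031e-01  1.54259844e+00]
4.9917 0.02382675340194286 [ 1.37244606 -0.6006228   0.11421327] [-0.1586926   0.5369931   0.50338242] [ 0.535827   -0.20750173  0.10306784] [-3.90192852e-01  5.42768523e-01  1.82456345e+00  2.84237133e-05
  7.74245849e-01  1.54257221e+00]
[ 0.55287673 -0.23912118 -0.14397737]
[-1.05145636  0.0668936  -0.65733046]
[-0.15379732  0.42732442 -1.50654839]
[ 0.16498257 -0.66504234 -1.96811213]
6.6333 [ 0.53575381 -0.2074622   0.18983507] 0.02369601020923837
```

View pics/s1.png

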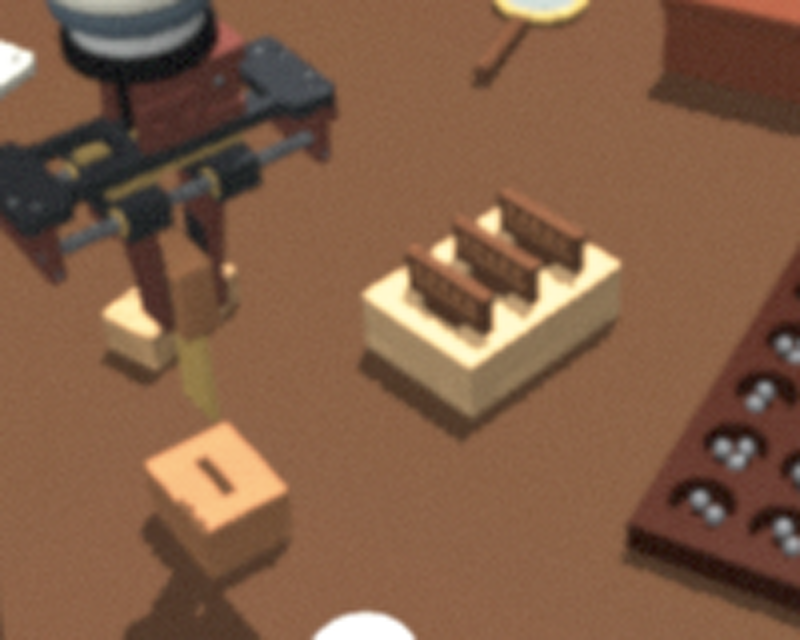

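```bash
python3 - <<'E'
from h import *
from rig import ctrl
P=[.5863,.0217,-.2345]
k=2.4; W,H=384,288
u,v=np.meshgrid(np.arange(W),np.arange(H))
ly=(W/2-u)/k/1000; lx=(H/2-v)/k/1000
rows=[]
pic={"top":cv2.imread("pics/top0.png"),"scene":cv2.imread("pics/scene0.png")}
for n in pic:
    r=[]
    for z in(.044,.074):
        uv=proj(n,world(P,np.c_[lx.ravel(),ly.ravel(),np.full(lx.size,z)])).reshape(H,W,2).astype(np.float32)
        im=cv2.remap(pic[n],uv[...,0],uv[...,1],cv2.INTER_CUBIC)
        # profile along y averaged over |lx|<20mm, every 1.5mm
        if 1:
            xs=np.abs(lx[:,0])<.02 if z>.05 else np.abs(lx[:,0])<.03
            pr=im[xs].mean(0); 
            np.save(f"pics/{n}{int(z*1000)}.npy",im)
            g=im[xs][:,:,1].mean(0).round().astype(int); print(n,z,[(round(float(ly[0,i]*1000),1),int(g[i])) for i in range(10,W-10,4)] if (n,z)in(("top",.074),("scene",.074)) else "")
        for m in range(-70,71,10):
            c=int(W/2-m*k); cv2.line(im,(c,0),(c,12 if m else 25),(255,255,255),1)
        a,b=int(50*k),int(69.5*k)
        cv2.rectangle(im,(W//2-b,H//2-a),(W//2+b,H//2+a),(255,0,0),1)
        r.append(im)
    rows.append(np.hstack(r))
cv2.imwrite("pics/rect.png",np.vstack(rows))
E
```

```text
top 0.044 
top 0.074 [(75.8, 84), (74.2, 83), (72.5, 80), (70.8, 72), (69.2, 78), (67.5, 125), (65.8, 197), (64.2, 246), (62.5, 251), (60.8, 242), (59.2, 239), (57.5, 241), (55.8, 245), (54.2, 250), (52.5, 231), (50.8, 155), (49.2, 88), (47.5, 82), (45.8, 95), (44.2, 98), (42.5, 84), (40.8, 56), (39.2, 45), (37.5, 55), (35.8, 86), (34.2, 132), (32.5, 153), (30.8, 150), (29.2, 145), (27.5, 154), (25.8, 184), (24.2, 226), (22.5, 249), (20.8, 245), (19.2, 240), (17.5, 239), (15.8, 240), (14.2, 244), (12.5, 250), (10.8, 238), (9.2, 168), (7.5, 94), (5.8, 81), (4.2, 94), (2.5, 99), (0.8, 91), (-0.8, 68), (-2.5, 53), (-4.2, 56), (-5.8, 63), (-7.5, 75), (-9.2, 102), (-10.8, 135), (-12.5, 154), (-14.2, 169), (-15.8, 203), (-17.5, 239), (-19.2, 248), (-20.8, 241), (-22.5, 239), (-24.2, 239), (-25.8, 240), (-27.5, 243), (-29.2, 250), (-30.8, 236), (-32.5, 168), (-34.2, 95), (-35.8, 81), (-37.5, 93), (-39.2, 99), (-40.8, 97), (-42.5, 77), (-44.2, 57), (-45.8, 61), (-47.5, 79), (-49.2, 110), (-50.8, 141), (-52.5, 153), (-54.2, 163), (-55.8, 195), (-57.5, 235), (-59.2, 249), (-60.8, 242), (-62.5,
[... 584 characters left out ...]
, 129), (12.5, 140), (10.8, 143), (9.2, 138), (7.5, 128), (5.8, 118), (4.2, 110), (2.5, 103), (0.8, 94), (-0.8, 82), (-2.5, 72), (-4.2, 66), (-5.8, 66), (-7.5, 69), (-9.2, 71), (-10.8, 72), (-12.5, 72), (-14.2, 74), (-15.8, 78), (-17.5, 81), (-19.2, 84), (-20.8, 89), (-22.5, 98), (-24.2, 111), (-25.8, 126), (-27.5, 138), (-29.2, 146), (-30.8, 148), (-32.5, 144), (-34.2, 134), (-35.8, 123), (-37.5, 114), (-39.2, 106), (-40.8, 97), (-42.5, 85), (-44.2, 74), (-45.8, 68), (-47.5, 68), (-49.2, 70), (-50.8, 71), (-52.5, 70), (-54.2, 72), (-55.8, 75), (-57.5, 79), (-59.2, 84), (-60.8, 90), (-62.5, 99), (-64.2, 110), (-65.8, 124), (-67.5, 137), (-69.2, 149), (-70.8, 161), (-72.5, 174), (-74.2, 186)]
```

View pics/rect.png

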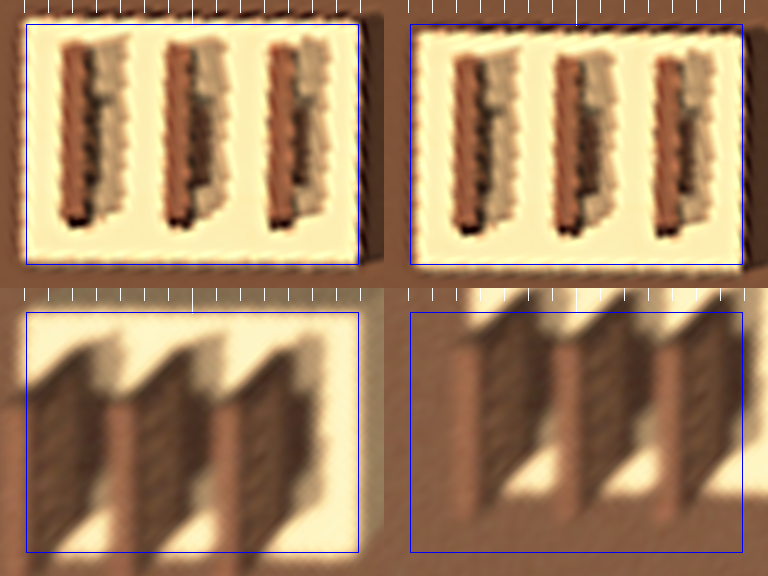

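```bash
cat >> h.py <<'E'
from rig import ctrl
SP=np.array([.5863,.0217,-.2345]); OFF=.093
ey=np.array([-np.sin(SP[2]),np.cos(SP[2]),0]); ex=np.array([np.cos(SP[2]),np.sin(SP[2]),0])
def tgt(lx,ly,tip): return world(SP,[[lx,ly,tip+OFF]])[0]
def force(n=5):
    f=[]
    for _ in range(n): ctrl.pause(.02); f.append(ctrl.observe()["contact_force"])
    f=np.mean(f,0); return np.array([f@ex,f@ey,f[2]])
def above(lx,ly,tip=.095): ctrl.move_pose(tgt(lx,ly,tip),ori(SP[2]))
def feel(lx,ly,tip=.050,maxd=.0065,step=.0004,thr=1.8):
    "push towards the plaque face (+y) till touch; returns local y of touch or None"
    ctrl.move_linear(tgt(lx,ly,tip),rate=.06); ctrl.pause(.2); t=force(8); hit=None; log=[]
    d=0
    while d<maxd:
        d+=step; ctrl.move_linear(tgt(lx,ly+d,tip),rate=.01); f=force(4)-t
        log.append((round((ly+d)*1e3,1),*np.round(f,1).tolist()))
        if f[1]<-thr:
            f=force(6)-t
            if f[1]<-thr*.8: hit=ly+d; break
    print("feel",log[-6:],"t",ctrl.observe()["time_s"]); return hit
def down(lx,ly,start=.047,thr=3.2,step=.0015,bottom=.012):
    ctrl.move_linear(tgt(lx,ly,start),rate=.04); ctrl.pause(.2); t=force(8); log=[]; z=start
    while z>bottom:
        z-=step; ctrl.move_linear(tgt(lx,ly,z),rate=.03); f=force(3)-t
        if f[2]>thr: f=force(5)-t
        log.append((round(z*1e3,1),*np.round(f,1).tolist()))
        if f[2]>thr or np.hypot(*f[:2])>5: break
    print("down",log[-8:],"t",ctrl.observe()["time_s"]); return z
E
python3 - <<'E'
from h import *
above(0,-.0505)
y=feel(0,-.0505); print(y, ctrl.observe()["tcp_pos"])
if y: ctrl.move_linear(tgt(0,y-.0018,.05),rate=.02)
print(force(8))
E
```

```text
feel [(-45.7, 0.3, -0.3, -0.0), (-45.3, -0.1, -0.3, -0.7), (-44.9, -0.1, -0.9, -0.5), (-44.5, -0.2, -0.5, -0.2), (-44.1, -0.1, -0.5, -0.8), (-43.7, 0.3, -0.1, -0.4)] t 14.0667
None [ 0.57616656 -0.02080099  0.1429917 ]
[ 0.06901174 -0.22396446 -0.95194921]
```

```bash
python3 - <<'E'
from h import *
p=ctrl.read_camera("scene"); cv2.imwrite("pics/s2.png",cv2.resize(p["pixels"][160:250,220:320,::-1],None,fx=6,fy=6,interpolation=cv2.INTER_CUBIC))
print(proj("scene",[tgt(0,-.0437,.05)-[0,0,OFF]]))
E
```

```text
[[260.61423485 205.8189754 ]]
```

View pics/s2.png

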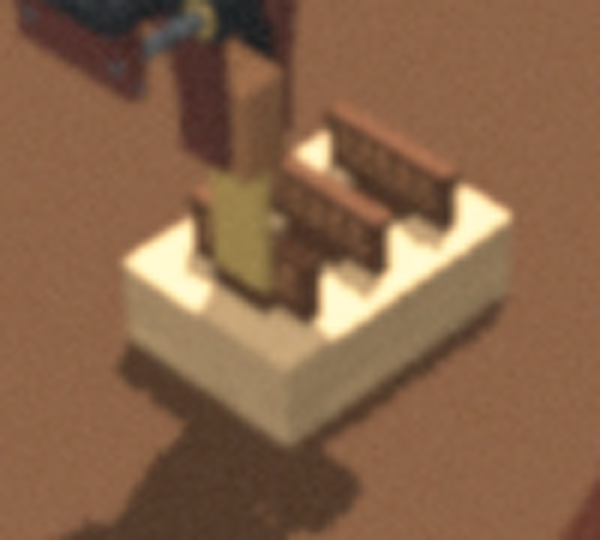

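```bash
python3 - <<'E'
from h import *
y=feel(0,-.0437,maxd=.0035,step=.0005); print(y, ctrl.observe()["tcp_pos"])
if y: ctrl.move_linear(tgt(0,y-.0018,.05),rate=.02); print(force(8))
E
```

```text
feel [(-43.2, -0.7, -1.4, 0.5), (-42.7, 0.5, -3.1, 0.5)] t 15.5667
-0.0427 [ 0.57630933 -0.02010301  0.14300115]
[ 0.00472087 -0.1181891  -0.79013382]
```

```bash
python3 - <<'E'
from h import *
z=down(0,-.0447); print(z, ctrl.observe()["tcp_pos"])
E
```

```text
down [(41.0, 0.3, -0.1, 0.8), (39.5, -0.4, -0.2, 0.2), (38.0, -0.0, 0.2, 0.6), (36.5, -0.3, -0.3, 0.6), (35.0, -0.5, -0.3, 0.1), (33.5, 0.2, 0.4, 0.8), (32.0, -0.1, -1.1, 2.9), (30.5, 0.0, -2.1, 4.5)] t 19.9167
0.030499999999999985 [ 0.5761371  -0.021923    0.12366851]
```

```bash
cat >> h.py <<'E'
def lift(lx,ly,tip=.088): ctrl.move_linear(tgt(lx,ly,.047),rate=.04); ctrl.move_linear(tgt(lx,ly,tip),rate=.12)
E
python3 - <<'E'
from h import *
lift(0,-.0447)
y0=-.0032
ctrl.move_linear(tgt(0,y0,.088),rate=.12)
y=feel(0,y0,maxd=.004,step=.0005); print(y)
if y and y>-.003:
    yb=y-.0018; z=down(0,yb); print(yb,z)
E
```

```text
feel [(-2.7, 0.2, -0.1, 0.1), (-2.2, -0.0, -0.2, -0.2), (-1.7, 0.4, -0.1, 0.4), (-1.2, 0.0, -1.1, 0.7), (-0.7, -0.2, -3.6, 0.9)] t 24.275
-0.0007000000000000001
down [(41.0, 0.5, 0.3, 0.4), (39.5, 0.2, -0.2, 0.1), (38.0, 0.4, -0.3, 0.2), (36.5, -0.1, -0.0, -0.4), (35.0, 0.0, -0.0, 0.3), (33.5, 0.2, 0.2, -0.3), (32.0, 0.5, -1.4, 2.8), (30.5, 0.6, -2.1, 4.5)] t 28.2417
-0.0025 0.030499999999999985
```

```bash
python3 - <<'E'
from h import *
lift(0,-.0025)
y0=.0388
ctrl.move_linear(tgt(0,y0,.088),rate=.12)
y=feel(0,y0,maxd=.004,step=.0005); print(y)
if y and y>.039:
    yb=y-.0018; z=down(0,yb); print(yb,z,ctrl.observe()["tcp_pos"])
    p=ctrl.read_camera("scene"); cv2.imwrite("pics/s3.png",cv2.resize(p["pixels"][160:250,220:320,::-1],None,fx=6,fy=6,interpolation=cv2.INTER_CUBIC))
E
```

```text
feel [(39.3, 0.1, 0.1, -0.0), (39.8, 0.2, 0.2, 0.1), (40.3, 0.3, -0.2, -0.1), (40.8, -0.2, -1.5, 0.4), (41.3, 0.6, -2.9, 0.7)] t 32.5917
0.0413
down [(23.0, -0.1, -0.4, 0.2), (21.5, -0.3, -0.3, 0.7), (20.0, 0.2, -0.1, 0.4), (18.5, 0.1, -0.2, 0.6), (17.0, -0.7, 0.2, 0.3), (15.5, -0.3, 0.2, 0.0), (14.0, 0.2, 0.7, 1.0), (12.5, 0.0, 0.0, 4.2)] t 40.1583
0.0395 0.012499999999999975 [0.59568141 0.06011715 0.10572346]
```

View pics/s3.png

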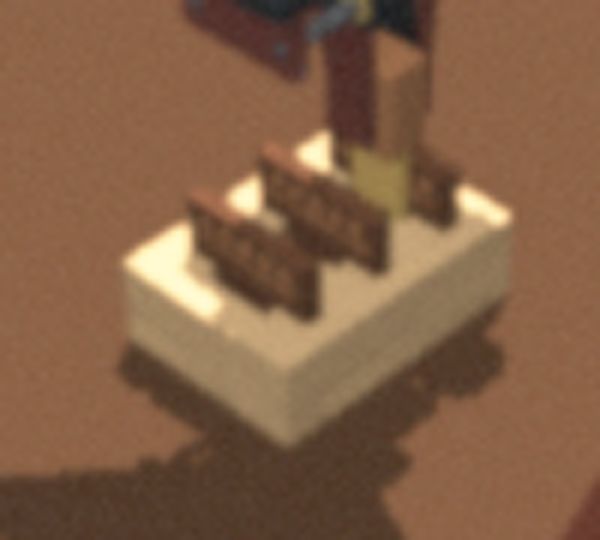

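```bash
python3 - <<'E'
from h import *
yb=.0395
ctrl.move_linear(tgt(0,yb,.0138),rate=.01); ctrl.pause(.3); print(force(8))
ctrl.grip(.055); ctrl.pause(.3); print(force(6))
ctrl.move_linear(tgt(0,yb,.11),rate=.08)
q=tgt(0,yb,.11)
ctrl.move_pose([q[0]-.08,q[1]-.2,.30],ori(SP[2])); ctrl.pause(.3)
print(ctrl.observe()["time_s"])
im=[]
p=ctrl.read_camera("scene"); im.append(cv2.resize(p["pixels"][160:250,220:320,::-1],None,fx=4,fy=4,interpolation=cv2.INTER_CUBIC))
p=ctrl.read_camera("top"); im.append(cv2.resize(p["pixels"][170:260,225:325,::-1],None,fx=4,fy=4,interpolation=cv2.INTER_CUBIC))
cv2.imwrite("pics/s4.png",np.hstack(im))
E
```

```text
[1.46338912 0.3985916  1.83353625]
[-0.08426648 -0.10014122 -0.01251498]
44.575
```

View pics/s4.png

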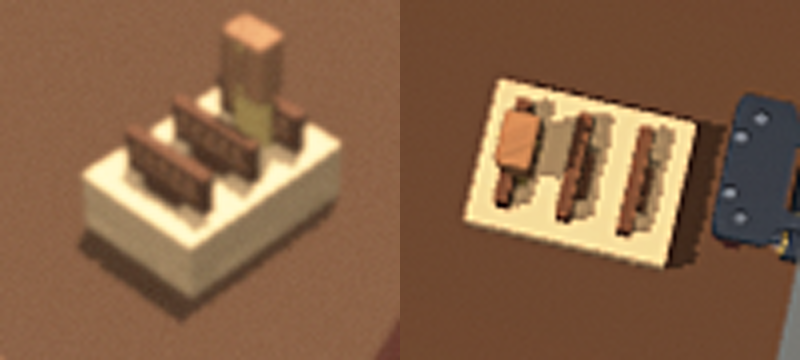

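```bash
python3 - <<'E'
from h import *
P=world(SP,[[0,.0395,.128]])
a=proj("scene",P)[0];b=proj("top",P)[0]
print((a-[220,160])*4+2,(b-[225,170])*4+[402,2])
ctrl.close_job()
E
```

```text
[253.89945251  30.38976239] [515.43936365 140.78630557]
the job is handed in; nothing more can be done
```

I tested the three gaps in the order c, b, a. The gauge now stands released and fully home in gap a, the left-hand gap and the only one it fits. The job is handed in.

| Gap | Result | Blade stopped at | Peak downward force |
|---|---|---|---|
| c (right) | Jammed on the plaque foot | About 12 mm below the mouth | 4.5 N |
| b (middle) | Jammed on the plaque foot | About 12 mm below the mouth | 4.5 N |
| a (left) | Fully home | About 30 mm below the mouth | 4.2 N |

- **Finding the gaps:** before each test I touched the blade lightly against the plaque face to place it. Those touches peaked at about 3.6 N sideways. For gap c the first touch attempt met nothing, because my camera estimate of the gap was about 2 mm off. I searched a little further and found it.
- **Last checks:** I relaxed the spring before letting go, and the force on the empty gripper then read about zero. In the final pictures the gauge stands upright in gap a. Its handle top is within about 1 to 1.5 image pixels of where it should be when fully home.
- **Time and bystanders:** the arm finished at about 45 s, clear of the stand. The loose things stayed clear of the arm's path, but I did not compare them before and after.

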